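Refill the rusk jar and pick out the broken ones

ROBOT

A 6-joint arm with a two-finger parallel gripper is mounted at the origin on a cart in front of the work surface, level with it; the furniture and walls round the work are solid. World frame = base frame: x ahead of the robot, y to its left, z up, the work surface at z = 0. Lengths are in m, angles in rad, forces in N, time in s.
With the tool pointing down it reaches from about 0.35 to 0.775 m from the base axis. Payload 5.5 kg.
Tool frame: the origin (TCP) lies at the very end of the fingers, on their centre line; the grasp point (between the pads) lies 19 mm behind it; z points along the fingers, y is the line along which they close (so a half turn about z gives the same grasp; the last joint's range is limited). The gripper opens to 85 mm and grips with 20 to 120 N. Pads are 22 mm wide; open, the fingers measure 114 mm over their backs; the gripper's body (76 mm by 85 mm) begins 54 mm behind the grasp point. The pads swing forward as they close: fully open they stand 13 mm farther back than shut.
Start: joints at [1.166, 0.313, 0.046, 1.304, 0, 1.431], TCP at [0.151, 0.555, 0.207] pointing down, gripper open.
Joint ranges: [-2.76, 2.76], [-0.86, 1.69], [-1.03, 1.26], [-2.2, 2.34], [-1.47, 1.5], [-3.14, 3.14]. Speed limits (rad/s): [2.57, 2.57, 3.14, 3.14, 3.14, 3.14].

INTERFACE

Orientations are given as a unit quaternion [w, x, y, z].
In Python, from workcell import env gives the robot as it stands. The module is installed in compiled form; this text tells all that it offers.
- The arm moves only by the tool jog_arm, never from a script. Its arguments are lists of equal length, an entry for each row: "gripper": the opening, from 0 (shut) to 1 (fully open); "offset": the shift along the world's x, y, z in cm, a list of three; "twist": the turn about the world's z in degrees. In form: {"gripper": [gripper, ...], "offset": [[dx, dy, dz], ...], "twist": [twist, ...]}. A call has exactly 8 rows; each row is the pose to reach, as a shift and turn from the pose commanded when the call began; what a row does not reach only later rows make up. A row lasts 1/8 s, in which the tool goes at most 62.5 mm and 10.7 degrees, less where a joint would pass 70% of its speed; a pose out of reach is approached as far as the arm can. A call with a gripper value outside its range is refused whole. The fingers move at their own pace and stop on an object; "squeeze" is the grip in N (left out, the last holds). Time passes only in rows, so rows that repeat a pose let the fingers close, or fill a call up. It gives the time, the measured TCP pose, the force, the opening and the grip force at its end, in the units of the state.
- env.get_state(): the state, without advancing time (a new reading comes with each control period).
- env.read_camera(name): name is "scene" or "top" or "wrist"; returns a dict with "image" (400x640x3 uint8, red, green, blue), "z_map" (400x640 float32, m along the optical axis (not along the pixel's ray), 0 where there is no reading), "fovy" (degrees; the focal length in pixels is half the picture's height over the tangent of half this angle, whatever the lens; pixels are square), "cx", "cy" (the principal point, pixels), "cam_to_world" (4x4, takes a point from camera to world coordinates). Camera axes: x right, y up, looking along -z (the intrinsics and any distortion apply to the point x, -y, -z); pixel columns grow to the right and rows downward; lengths in m; the calibration is good to about 2 mm. The wrist camera is an equidistant fisheye: a pixel r from the principal point sees the ray r / f radians off the axis. A picture is of the moment at which its call begins.
- env.hand_in(): hands the job in; it is judged then, once.
The state is a dict: "clock": time; "joint_pos": joint angles; "qvel": joint speeds; "tau": joint torques, N m; "tcp_pos": TCP position; "orientation": TCP orientation; "wrist_force": force on the tool from outside, world axes, zero at the start; "ft_torque": the same for the moment, N m; "finger_gap": finger opening in m; "grip_force": force on a finger pad.
Only numpy, scipy, OpenCV 4.12 (cv2) and the standard library are available. Lean on these libraries where they do the work, as an engineer would, in place of code of your own. Each camera call takes 0.05 s, during which the arm holds its last target. There are 200 camera calls.

TASK

Unscrew the lid of the white jar (anticlockwise, regripping the knob until it lifts free) and lay it, knob up, in the middle of the round cork mat. Then sort the rusks on the chopping board: put every whole one into the jar, and every broken, short one on the top plate of the green stack. Do not disturb the salt shaker or the spice jar.

Things in the scene. Friction and masses are not known exactly. Their poses are not given: they have to be found in the camera images.
- jar: white stoneware rusk jar, open-topped, fixed to the worktop by its rubber foot; straight-sided, foot 144 mm across, wall 123 mm outside and 115 mm inside, rim at 118 mm height, inner floor at 12 mm. Origin: centre of the underside; z up. Round the top outside: a coarse right-hand screw thread
- jar_lid: brown wooden screw lid, 149 mm across; origin: centre of its skirt's lower edge (92 mm up when home), z up; top 31 mm above it, then a dark round knob, 45 mm across, 36 mm tall (31 to 67 mm above origin). Turned anticlockwise from above it climbs 24 mm a turn, is free after about 4.4 rad (16 mm up) and then lifts off, not before: try by a gentle pull. Turned past 6 rad it drops back askew
- cork_mat: round cork mat, 170 mm across, 8 mm thick, fixed; origin at the centre of its underside. The lid is to lie here
- plates: stack of small green stoneware plates, about 195 mm across, 50 mm to the rim of the top plate, fixed; origin at the centre of its underside. Broken rusks go on the top plate
- board: wooden chopping board, 230 x 340 x 22 mm, fixed; origin at the centre of its underside, long side along its y. The rusks lie on it at the start
- salt: small salt shaker, 44 mm across, 90 mm tall, loose bystander; origin at the centre of its underside
- spice: spice jar with a red cap, 45 mm across, 106 mm tall, loose bystander; origin at the centre of its underside
- whole_1: whole rusk: pale straw-coloured bar 84 mm long (its x), 26 mm wide (y), 24 mm tall (z), 50 g, both ends rounded, dark stripes on top; origin at the centre of its underside. May be absent
- whole_2: whole rusk: pale straw-coloured bar 84 mm long (its x), 26 mm wide (y), 24 mm tall (z), 50 g, both ends rounded, dark stripes on top; origin at the centre of its underside. May be absent
- whole_3: whole rusk: pale straw-coloured bar 84 mm long (its x), 26 mm wide (y), 24 mm tall (z), 50 g, both ends rounded, dark stripes on top; origin at the centre of its underside. May be absent
- whole_4: whole rusk: pale straw-coloured bar 84 mm long (its x), 26 mm wide (y), 24 mm tall (z), 50 g, both ends rounded, dark stripes on top; origin at the centre of its underside. May be absent
- broken_1: broken rusk: the same bar snapped short, 60 mm long (its x), 26 mm wide (y), 24 mm tall (z), 50 g, its +x end a whitish jagged break; origin at the centre of its underside. May be absent
- broken_2: broken rusk: the same bar snapped short, 60 mm long (its x), 26 mm wide (y), 24 mm tall (z), 50 g, its +x end a whitish jagged break; origin at the centre of its underside. May be absent

How it is judged:
By the outcome, as a careful person would: the job done as asked, in the order asked, and still so for the second after the job is handed in, with the robot touching nothing.
Of whole_1, whole_2, whole_3, whole_4 only 2 to 4 are there at a start; the rules pass over those that are not, and their reading is None.
Of broken_1, broken_2 only 1 to 2 are there at a start; the rules pass over those that are not, and their reading is None.
At some moment in a run one of whole_1, whole_2, whole_3, whole_4, broken_1, broken_2 may be knocked a few centimetres aside while the robot is not near it.
It also fails if it takes over 208 s, if anything falls off the work surface, if the arm or the gripper's body presses on something with over 40 N, if the wrist force passes 120 N, or if a joint passes its speed limit or range.

## Working session

There is one attempt and no reset: what is moved stays moved. The work goes in short steps, Python scripts to look and compute and a tool call to move; the robot and the scene stay as the last step left them, time stands still between calls to the robot, and variables do not carry over. Pictures are saved under pics/ and viewed, at most 14 in all, crops included, and the job is handed in when it is done.

Besides the shell and the picture viewer there is one more tool, called after "Request:" in YAML: its name, and indented under it one key for each argument. jog_arm: Moves the arm, as the interface text tells. Its arguments: {"type":"object","properties":{"gripper":{"type":"array"},"offset":{"type":"array"},"twist":{"type":"array"},"squeeze":{"type":"number"}},"required":["gripper","offset","twist"]}

```bash
mkdir -p pics
cat > h.py <<'E'
import numpy as np, cv2
from workcell import env
def cam(n):
    c=env.read_camera(n); h=c['image'].shape[0]
    c['f']=h/2/np.tan(np.radians(c['fovy'])/2); return c
def ray(c,u,v):
    x=(np.asarray(u,float)-c['cx']);y=(np.asarray(v,float)-c['cy'])
    d=np.stack([x/c['f'],-y/c['f'],-np.ones_like(x)],-1)
    T=np.array(c['cam_to_world']);return T[:3,3],d@T[:3,:3].T
def onplane(c,u,v,z):
    o,d=ray(c,u,v);return o+d*((z-o[2])/d[...,2])[...,None]
def cloud(c):
    v,u=np.mgrid[:400,:640];o,d=ray(c,u,v);return o+d*c['z_map'][...,None]
def save(c,n): cv2.imwrite('pics/'+n+'.png',c['image'][...,::-1])
E
python3 - <<'E'
from h import *
for n in('top','scene'):
    c=cam(n);save(c,n+'0');print(n,c['fovy'],c['cx'],c['cy'],np.round(c['cam_to_world'],3).tolist(),(c['z_map']>0).mean())
s=env.get_state();print({k:np.round(v,3).tolist() for k,v in s.items()})
E
```

```text
top 57.527054710429354 322.36530849335213 197.86979597750877 [[-0.019, 0.983, -0.184, 0.3], [-1.0, -0.019, 0.002, -0.041], [-0.001, 0.184, 0.983, 1.071], [0.0, 0.0, 0.0, 1.0]] 0.99591796875
scene 54.475502163118634 322.94435317697673 204.1931970328927 [[-0.524, 0.511, -0.681, -0.457], [-0.852, -0.327, 0.41, 0.542], [-0.013, 0.795, 0.607, 0.95], [0.0, 0.0, 0.0, 1.0]] 0.9962734375
{'clock': 0.1, 'joint_pos': [1.166, 0.314, 0.045, 1.304, -0.0, 1.431], 'qvel': [0.002, -0.003, 0.002, 0.0, -0.001, -0.001], 'tau': [0.003, -48.172, 29.924, 0.013, -0.0, 0.0], 'tcp_pos': [0.15, 0.555, 0.207], 'orientation': [-0.0, 0.132, 0.991, -0.001], 'wrist_force': [0.791, 0.205, -0.85], 'ft_torque': [-0.022, -0.017, -0.031], 'grip_force': 0.0, 'finger_gap': 0.085}
```

View pics/top0.png

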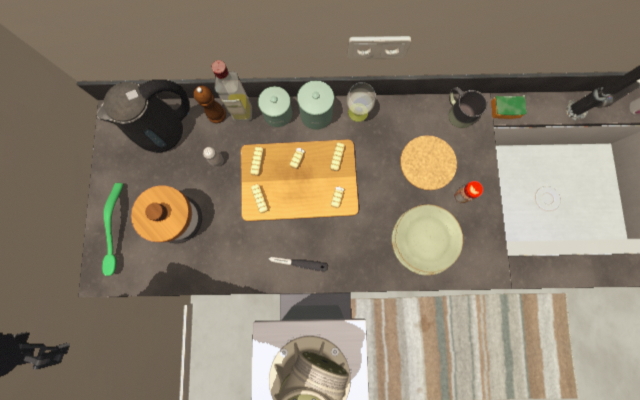

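View pics/scene0.png

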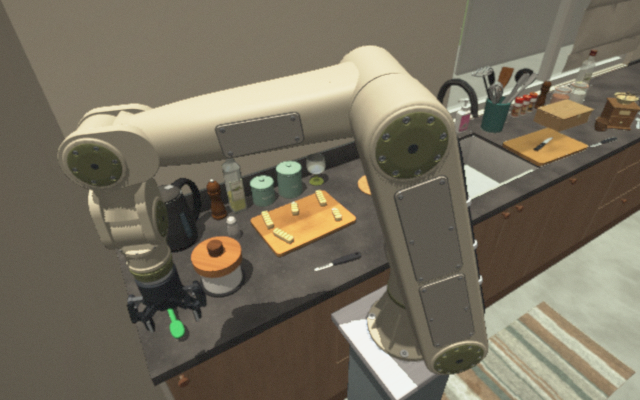

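The top view shows the jar with its lid at (162,213), salt at (212,155), and the mat at (428,162). The plates are at (428,240) and the spice jar at (470,190). The board holds whole rusks at (257,161), (338,156) and (259,198), and broken ones at (297,157) and (338,196).

```bash
cat >> h.py <<'E'
def rusks(c,zt=0.046,box=None):
    hsv=cv2.cvtColor(c['image'],cv2.COLOR_RGB2HSV)
    P=cloud(c)
    m=(P[...,2]>0.032)&(P[...,2]<0.06)&(P[...,0]>.34)&(P[...,0]<.68)&(P[...,1]>-.15)&(P[...,1]<.22)
    m=cv2.morphologyEx(m.astype(np.uint8),cv2.MORPH_CLOSE,np.ones((3,3)))
    n,l,s,ce=cv2.connectedComponentsWithStats(m,connectivity=4)
    out=[]
    for i in range(1,n):
        if s[i,4]<40: continue
        v,u=np.nonzero(l==i)
        Q=onplane(c,u,v,zt)[:,:2]*1000
        r=cv2.minAreaRect(Q.astype(np.float32))
        b=cv2.boxPoints(r);e=[b[1]-b[0],b[2]-b[1]];L=max(e,key=np.linalg.norm);W=min(np.linalg.norm(k) for k in e)
        out.append((np.round(r[0],0).tolist(),round(float(np.linalg.norm(L))),round(float(W)),round(float(np.degrees(np.arctan2(L[1],L[0]))%180)),np.round(ce[i]).tolist()))
    return out
E
python3 - <<'E'
from h import *
c=cam('top');P=cloud(c)
def rep(n,m,zt):
    v,u=np.nonzero(m);Q=onplane(c,u,v,zt)[:,:2]*1000
    (x,y),r=cv2.minEnclosingCircle(Q.astype(np.float32))
    print(n,round(x,1),round(y,1),'r',round(r,1),'med z',round(float(np.median(P[m][:,2])),4),len(u))
Z=P[...,2];V,U=np.mgrid[:400,:640]
box=lambda a,b,cc,d:(U>a)&(U<b)&(V>cc)&(V<d)
B=box(120,215,175,260)
rep('knob',B&(Z>.15),.159);rep('lid',B&(Z>.112)&(Z<.135),.123)
print(np.percentile(P[B&(Z>.15)],[2,50,98],axis=0).round(3).tolist())
rep('mat',box(395,460,130,192)&(Z>.004)&(Z<.02),.008)
rep('plate',box(385,470,195,285)&(Z>.04)&(Z<.07),.05)
rep('salt',box(200,224,143,168)&(Z>.08),.09)
rep('spice',box(455,490,175,205)&(Z>.095),.106)
rep('board',box(235,365,135,225)&(Z>.015)&(Z<.03),.022)
for r in rusks(c):print(r)
h=Z[B];print(np.histogram(h,np.arange(0,.18,.01)))
E
```

```text
knob 426.9 351.6 r 145.7 med z 0.1599 304
lid 447.3 383.4 r 76.6 med z 0.1242 2234
[[0.3, -0.041, 0.152], [0.443, 0.38, 0.16], [0.466, 0.404, 1.071]]
mat 604.8 -358.5 r 130.6 med z 0.0087 2437
plate 391.5 -360.7 r 133.5 med z 0.0451 1760
salt 610.1 260.0 r 33.3 med z 0.0871 104
spice 505.8 -449.2 r 41.5 med z 0.1066 237
board 555.9 26.3 r 198.0 med z 0.0218 7490
([616.0, -89.0], 85, 26, 164, [337.0, 156.0])
([607.0, 146.0], 84, 28, 171, [257.0, 160.0])
([613.0, 29.0], 61, 28, 157, [297.0, 158.0])
([496.0, 138.0], 85, 27, 20, [259.0, 198.0])
([496.0, -85.0], 61, 26, 163, [337.0, 197.0])
(array([3687,  139,   54,   48,   44,   26,    2,    0,    0,   37,   75,
         88, 2148,   28,   31,  155,  117]), array([0.  , 0.01, 0.02, 0.03, 0.04, 0.05, 0.06, 0.07, 0.08, 0.09, 0.1 ,
       0.11, 0.12, 0.13, 0.14, 0.15, 0.16, 0.17]))
```

Run:
```python
from h import *
c=cam('top');P=cloud(c);Z=P[...,2];V,U=np.mgrid[:400,:640]
box=lambda a,b,cc,d:(U>a)&(U<b)&(V>cc)&(V<d)
def rep(n,m,zt):
    m=cv2.morphologyEx(m.astype(np.uint8),cv2.MORPH_OPEN,np.ones((3,3)))
    k=max(cv2.findContours(m,cv2.RETR_EXTERNAL,cv2.CHAIN_APPROX_NONE)[0],key=cv2.contourArea)[:,0]
    Q=(onplane(c,k[:,0],k[:,1],zt)[:,:2]*1000).astype(np.float32)
    (x,y),r=cv2.minEnclosingCircle(Q);e=cv2.fitEllipse(Q)
    print(n,round(x,1),round(y,1),round(r,1),np.round(e[0],1),np.round(e[1],1))
B=box(120,215,175,260)
rep('knob',B&(Z>.15)&(Z<.2),.159);rep('lid',B&(Z>.112)&(Z<.135),.123)
rep('mat',box(395,460,130,192)&(Z>.004)&(Z<.02),.008)
rep('plate',box(385,470,195,285)&(Z>.02)&(Z<.07),.05)
rep('salt',box(200,224,143,168)&(Z>.07)&(Z<.2),.09)
rep('spice',box(455,490,175,205)&(Z>.095)&(Z<.2),.106)
```

```text
knob 445.3 383.0 24.1 [445.5 383.3] [42.8 46.4]
lid 444.6 383.9 76.6 [446.  383.8] [146.3 150.3]
mat 604.6 -365.9 86.3 [ 604.  -365.3] [166.2 166.8]
plate 370.7 -333.7 100.1 [ 371.3 -333.8] [188.4 198.1]
salt 619.5 272.2 18.6 [619.8 271.7] [31.6 36. ]
spice 498.3 -453.2 24.3 [ 498.1 -453.1] [42.  47.2]
```

Request:
jog_arm:
  gripper: [1,1,1,1,1,1,1,1]
  offset:
    - [5,-3,0]
    - [10,-6,0]
    - [15,-9,0]
    - [20,-12,0]
    - [25,-15,0]
    - [29.5,-17.2,0]
    - [29.5,-17.2,0]
    - [29.5,-17.2,-2]
  twist: [0,0,0,0,0,0,0,0]
  squeeze: 80

```text
clock: 1.2
tcp_pos: [0.4465, 0.3833, 0.1884]
orientation: [0.001, 0.133, 0.991, 0.001]
wrist_force: [-0.4, -0.0, -0.2]
finger_gap: 0.0856
grip_force: 0.0
```

Request:
jog_arm:
  gripper: [1,1,1,1,0,0,0,0]
  offset:
    - [0,0,-2]
    - [0,0,-4]
    - [0,0,-5.5]
    - [0,0,-5.5]
    - [0,0,-5.5]
    - [0,0,-5.5]
    - [0,0,-5.5]
    - [0,0,-5.5]
  twist: [0,0,0,0,0,0,0,0]

```text
clock: 2.2
tcp_pos: [0.4471, 0.3831, 0.1354]
orientation: [0.002, 0.132, 0.991, 0.001]
wrist_force: [-0.8, -3.0, 11.0]
finger_gap: 0.0123
grip_force: 5.8
```

Run:
```python
from h import *
s=env.get_state();print({k:np.round(v,3).tolist() for k,v in s.items()})
a=cam('scene');b=cam('wrist')
i=cv2.resize(a['image'][180:320,120:300],(540,420));j=b['image'][:, 100:500][:]
j=cv2.resize(j,(260,260));i2=np.zeros((420,800,3),np.uint8);i2[:,:540]=i;i2[:260,540:]=j
cv2.imwrite('pics/g1.png',i2[...,::-1])
```

```text
{'clock': 2.2, 'joint_pos': [0.573, 0.365, -0.058, 1.143, -0.002, 0.838], 'qvel': [-0.0, -0.003, -0.002, 0.004, -0.015, 0.001], 'tau': [1.337, -42.883, 25.613, -1.335, 0.819, -0.001], 'tcp_pos': [0.447, 0.383, 0.135], 'orientation': [0.002, 0.132, 0.991, 0.001], 'wrist_force': [-0.815, -3.001, 10.951], 'ft_torque': [-0.828, 0.222, 0.022], 'grip_force': 5.759, 'finger_gap': 0.012}
```

View pics/g1.png

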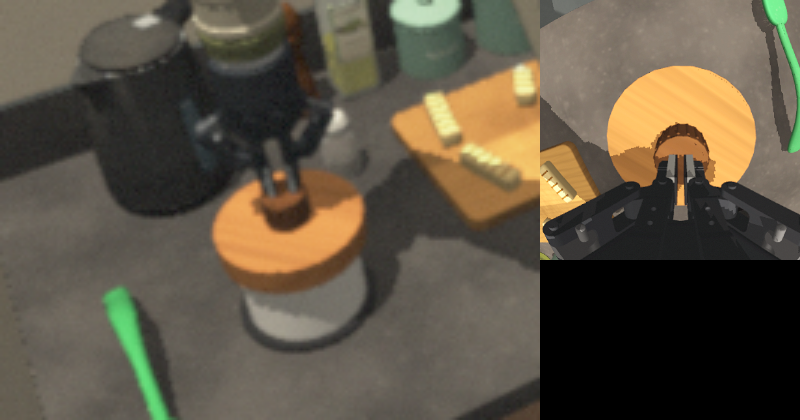

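```bash
cat >> h.py <<'E'
def wcloud(c):
    v,u=np.mgrid[:400,:640];x=u-c['cx'];y=v-c['cy'];r=np.hypot(x,y)+1e-9
    t=r/c['f'];s=np.tan(np.clip(t,0,1.5))/r
    d=np.stack([x*s,-y*s,-np.ones_like(x)],-1);T=np.array(c['cam_to_world'])
    return T[:3,3]+(d*c['z_map'][...,None])@T[:3,:3].T
E
python3 - <<'E'
from h import *
b=cam('wrist');P=wcloud(b);print(b['fovy'],np.round(b['cam_to_world'],3).tolist())
cv2.imwrite('pics/w1.png',cv2.resize(b['image'][180:400,200:420],(660,660))[...,::-1][:600])
Z=P[...,2]
m=(Z>.115)&(Z<.135)&(np.hypot(P[...,0]-.445,P[...,1]-.383)<.09)
k=(Z>.150)&(Z<.168)&(np.hypot(P[...,0]-.445,P[...,1]-.383)<.06)
for mm in(m,k):
    v,u=np.nonzero(mm);print(u.min(),u.max(),v.min(),v.max(),P[mm].min(0).round(3),P[mm].max(0).round(3),np.median(P[mm],0).round(3))
for v in range(200,400,12): print(v,[P[v,u].round(3).tolist() for u in(290,316,340)])
E
```

```text
65.70646984690485 [[0.263, -0.922, -0.285, 0.375], [0.965, 0.251, 0.077, 0.402], [0.001, -0.295, 0.955, 0.301], [0.0, 0.0, 0.0, 1.0]]
203 431 101 287 [0.371 0.31  0.12 ] [0.505 0.458 0.135] [0.422 0.396 0.122]
274 360 201 270 [0.422 0.361 0.15 ] [0.463 0.407 0.168] [0.435 0.388 0.158]
200 [[0.427, 0.372, 0.122], [0.424, 0.389, 0.144], [0.43, 0.401, 0.137]]
212 [[0.425, 0.375, 0.148], [0.426, 0.389, 0.158], [0.43, 0.4, 0.154]]
224 [[0.428, 0.375, 0.158], [0.432, 0.387, 0.158], [0.435, 0.399, 0.158]]
236 [[0.435, 0.373, 0.158], [0.438, 0.385, 0.159], [0.441, 0.397, 0.158]]
248 [[0.441, 0.371, 0.158], [0.437, 0.386, 0.173], [0.443, 0.396, 0.167]]
260 [[0.437, 0.374, 0.179], [0.437, 0.386, 0.186], [0.443, 0.395, 0.178]]
272 [[0.438, 0.374, 0.189], [0.437, 0.386, 0.195], [0.438, 0.395, 0.198]]
284 [[0.434, 0.377, 0.205], [0.442, 0.384, 0.195], [0.438, 0.394, 0.205]]
296 [[0.434, 0.377, 0.213], [0.447, 0.383, 0.197], [0.438, 0.394, 0.213]]
308 [[0.429, 0.38, 0.227], [0.455, 0.381, 0.195], [0.433, 0.394, 0.227]]
320 [[0.429, 0.38, 0.232], [0.62, 0.336, -0.001], [0.433, 0.394, 0.232]]
332 [[0.429, 0.38, 0.237], [0.64, 0.33, -0.001], [0.433, 0.393, 0.237]]
344 [[0.429, 0.381, 0.242], [0.436, 0.386, 0.236], [0.433, 0.393, 0.242]]
356 [[0.429, 0.381, 0.246], [0.436, 0.386, 0.242], [0.433, 0.393, 0.245]]
368 [[0.431, 0.381, 0.249], [0.436, 0.386, 0.245], [0.436, 0.392, 0.247]]
380 [[0.433, 0.38, 0.252], [0.436, 0.386, 0.25], [0.439, 0.391, 0.249]]
392 [[0.435, 0.38, 0.254], [0.437, 0.386, 0.253], [0.438, 0.391, 0.253]]
```

View pics/w1.png

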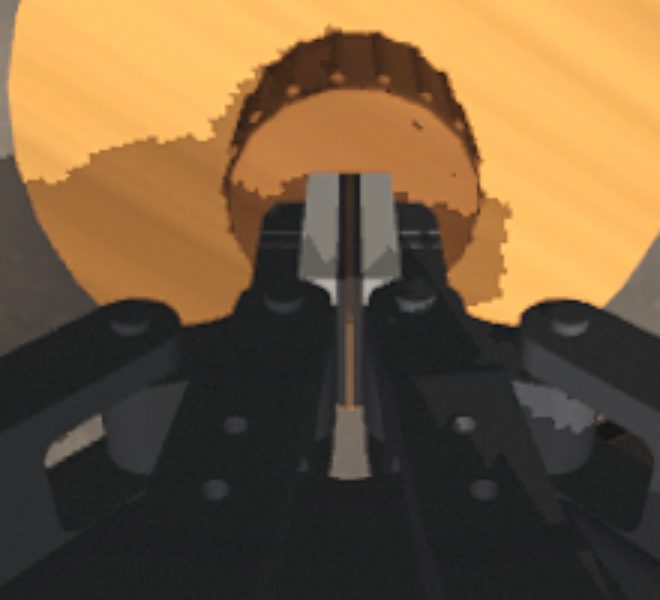

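The fingertips are resting on top of the knob at (350,175) in the crop, and about 25 mm higher than the TCP reading implies. I'll lift and check the tip geometry in free air.

Request:
jog_arm:
  gripper: [0,0,0,0,0,0,0,0]
  offset:
    - [0,0,3]
    - [0,0,6]
    - [0,0,8]
    - [0,0,8]
    - [0,0,8]
    - [0,0,8]
    - [0,0,8]
    - [0,0,8]
  twist: [0,0,0,0,0,0,0,0]

```text
clock: 3.35
tcp_pos: [0.4453, 0.3829, 0.2119]
orientation: [-0.0, 0.132, 0.991, -0.0]
wrist_force: [-0.0, 0.4, 0.3]
finger_gap: -0.0
grip_force: 0.0
```

```bash
cat > tip.py <<'E'
from h import *
import sys
s=env.get_state();p=s['tcp_pos'];print(np.round(p,4),s['finger_gap'],np.round(s['joint_pos'],3))
b=cam('wrist');P=wcloud(b);save(b,sys.argv[1])
m=(np.hypot(P[...,0]-p[0],P[...,1]-p[1])<.06)&(P[...,2]>.17)
Z=P[...,2][m];print('lowest finger z',np.percentile(Z,[0.5,2,5]).round(3),'rel tcp',np.percentile(Z,2)-p[2])
m=(P[...,2]>.145)&(P[...,2]<.175);m=cv2.morphologyEx(m.astype(np.uint8),cv2.MORPH_OPEN,np.ones((3,3)))
k=max(cv2.findContours(m,0,1)[0],key=cv2.contourArea);M=cv2.drawContours(m*0,[k],-1,1,-1)>0
print('knob',cv2.minEnclosingCircle((P[M][:,:2]*1000).astype(np.float32)))
E
python3 tip.py w2
```

```text
[0.4453 0.3829 0.2119] -3.7044903374440845e-05 [0.573 0.337 0.091 1.325 0.    0.838]
lowest finger z [0.245 0.256 0.273] rel tcp 0.04391704077799699
knob ((579.0791625976562, 584.2539672851562), 274.0134582519531)
```

View pics/w2.png

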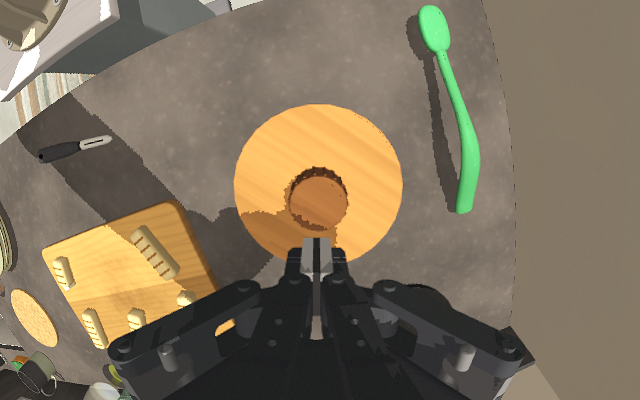

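The wrist view shows the shut fingertips at (316,238) and the knob at (318,203). Both the depth reading and the earlier contact put the real tips about 24 mm above the reported TCP, so I'll go about 24–27 mm lower than nominal.

Request:
jog_arm:
  gripper: [1,1,1,1,1,1,1,1]
  offset:
    - [0,0,0]
    - [0,0,0]
    - [0,0,0]
    - [0,0,-2]
    - [0,0,-4]
    - [0,0,-6]
    - [0,0,-8]
    - [0,0,-8]
  twist: [0,0,0,0,0,0,0,0]

```text
clock: 4.4
tcp_pos: [0.4444, 0.3822, 0.1309]
orientation: [-0.001, 0.132, 0.991, -0.001]
wrist_force: [-0.6, -0.7, 0.1]
finger_gap: 0.0855
grip_force: 0.0
```

Request:
jog_arm:
  gripper: [1,1,1,1,0,0,0,0]
  offset:
    - [0,0,-0.5]
    - [0,0,-1.5]
    - [0,0,-2.5]
    - [0,0,-2.5]
    - [0,0,-2.5]
    - [0,0,-2.5]
    - [0,0,-2.5]
    - [0,0,-2.5]
  twist: [0,0,0,0,0,0,0,0]

```text
clock: 5.4
tcp_pos: [0.4461, 0.3834, 0.1083]
orientation: [0.001, 0.132, 0.991, 0.001]
wrist_force: [0.0, 0.6, 4.2]
finger_gap: 0.0431
grip_force: 81.8
```

Gripped on the knob with a 43 mm gap. Now the turn.

Request:
jog_arm:
  gripper: [0,0,0,0,0,0,0,0]
  offset:
    - [0,0,0.07]
    - [0,0,0.13]
    - [0,0,0.2]
    - [0,0,0.27]
    - [0,0,0.33]
    - [0,0,0.4]
    - [0,0,0.47]
    - [0,0,0.53]
  twist: [10,20,30,40,50,60,70,80]

```text
clock: 6.4
tcp_pos: [0.4456, 0.3831, 0.1123]
orientation: [-0.0, -0.538, 0.843, 0.0]
wrist_force: [1.5, 1.0, -1.4]
finger_gap: 0.043
grip_force: 82.2
```

Request:
jog_arm:
  gripper: [0,0,0,0,0,0,0,0]
  offset:
    - [0,0,0.07]
    - [0,0,0.13]
    - [0,0,0.2]
    - [0,0,0.27]
    - [0,0,0.33]
    - [0,0,0.4]
    - [0,0,0.47]
    - [0,0,0.53]
  twist: [10,20,30,40,50,60,70,80]

```text
clock: 7.4
tcp_pos: [0.4451, 0.3829, 0.1175]
orientation: [0.0, 0.954, -0.299, -0.0]
wrist_force: [-0.1, 0.1, -1.1]
finger_gap: 0.0431
grip_force: 82.8
```

Request:
jog_arm:
  gripper: [1,1,1,1,1,1,1,1]
  offset:
    - [0,0,0]
    - [0,0,0]
    - [0,0,0]
    - [0,0,0]
    - [0,0,0]
    - [0,0,0]
    - [0,0,0]
    - [0,0,0]
  twist: [0,0,0,-10,-20,-30,-40,-50]

```text
clock: 8.4
tcp_pos: [0.4455, 0.383, 0.1181]
orientation: [-0.0, 0.734, -0.679, -0.0]
wrist_force: [0.2, 0.2, -0.2]
finger_gap: 0.0856
grip_force: 0.0
```

Request:
jog_arm:
  gripper: [1,1,1,1,1,1,1,1]
  offset:
    - [0,0,0]
    - [0,0,0]
    - [0,0,0]
    - [0,0,0]
    - [0,0,0]
    - [0,0,0]
    - [0,0,0]
    - [0,0,0]
  twist: [-10,-20,-30,-40,-50,-60,-70,-70]

```text
clock: 9.4
tcp_pos: [0.4455, 0.383, 0.1181]
orientation: [0.0, -0.215, 0.977, 0.0]
wrist_force: [-0.4, 0.5, -0.2]
finger_gap: 0.0853
grip_force: 0.0
```

Request:
jog_arm:
  gripper: [0,0,0,0,0,0,0,0]
  offset:
    - [0,0,0]
    - [0,0,0]
    - [0,0,0]
    - [0,0,0]
    - [0,0,0.07]
    - [0,0,0.13]
    - [0,0,0.2]
    - [0,0,0.27]
  twist: [0,0,0,0,10,20,30,40]

```text
clock: 10.4
tcp_pos: [0.4459, 0.3834, 0.1212]
orientation: [0.001, -0.538, 0.843, 0.0]
wrist_force: [-0.0, 1.1, 3.8]
finger_gap: 0.043
grip_force: 81.2
```

Request:
jog_arm:
  gripper: [0,0,0,0,0,0,0,0]
  offset:
    - [0,0,0.07]
    - [0,0,0.13]
    - [0,0,0.2]
    - [0,0,0.27]
    - [0,0,0.33]
    - [0,0,0.4]
    - [0,0,0.45]
    - [0,0,0.45]
  twist: [10,20,30,40,50,60,68,68]

```text
clock: 11.4
tcp_pos: [0.4458, 0.3829, 0.1257]
orientation: [-0.0, 0.916, -0.4, 0.0]
wrist_force: [-0.1, -0.5, 4.5]
finger_gap: 0.0428
grip_force: 81.4
```

Request:
jog_arm:
  gripper: [0,0,0,0,0,0,0,0]
  offset:
    - [0,0,0.1]
    - [0,0,0.2]
    - [0,0,0.3]
    - [0,0,0.4]
    - [0,0,0.4]
    - [0,0,0.4]
    - [0,0,0.4]
    - [0,0,0.4]
  twist: [0,0,0,0,0,0,0,0]

```text
clock: 12.4
tcp_pos: [0.4455, 0.383, 0.1292]
orientation: [0.0, 0.916, -0.4, -0.0]
wrist_force: [-0.4, -0.7, -1.3]
finger_gap: 0.0429
grip_force: 81.1
```

Request:
jog_arm:
  gripper: [0,0,0,0,0,0,0,0]
  offset:
    - [0,0,1]
    - [0,0,2.5]
    - [0,0,5]
    - [0,0,8]
    - [0,0,8]
    - [0,0,8]
    - [0,0,8]
    - [0,0,8]
  twist: [0,0,0,0,0,0,0,0]

```text
clock: 13.4
tcp_pos: [0.445, 0.3827, 0.2082]
orientation: [0.001, 0.916, -0.4, -0.001]
wrist_force: [0.3, -0.1, -1.5]
finger_gap: 0.0429
grip_force: 81.3
```

Run:
```python
from h import *
a=cam('scene');cv2.imwrite('pics/g2.png',cv2.resize(a['image'][150:350,100:400],(600,400))[...,::-1])
print(env.get_state()['joint_pos'])
c=cam('top');print(rusks(c))
```

```text
[ 5.73492000e-01  3.38213948e-01  8.35426611e-02  1.31779199e+00
  1.11378273e-05 -1.74476712e+00]
[([616.0, -89.0], 85, 26, 165, [337.0, 156.0]), ([607.0, 146.0], 84, 28, 171, [257.0, 160.0]), ([613.0, 30.0], 61, 27, 158, [297.0, 158.0]), ([496.0, 138.0], 85, 26, 20, [259.0, 198.0]), ([496.0, -85.0], 60, 26, 163, [337.0, 196.0])]
```

View pics/g2.png

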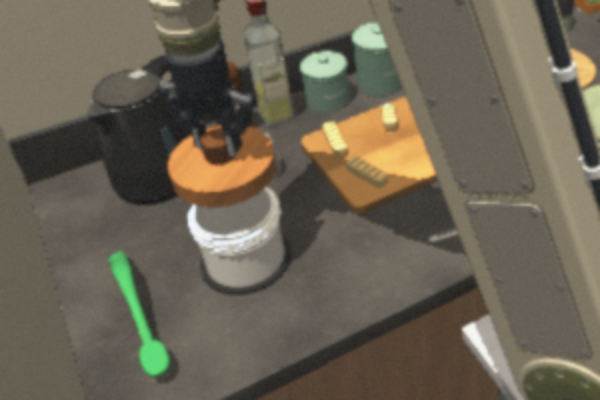

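The crop shows the lid hanging clear of the open jar, at (222,165). Next I carry it to the mat.

Request:
jog_arm:
  gripper: [0,0,0,0,0,0,0,0]
  offset:
    - [1,-4,0]
    - [2,-9,0]
    - [3,-14,0]
    - [4,-19,0]
    - [5,-24,0]
    - [6,-29,0]
    - [7,-34,0]
    - [8,-39,0]
  twist: [-6,-12,-18,-24,-30,-36,-42,-48]

```text
clock: 14.5
tcp_pos: [0.5256, -0.0087, 0.2092]
orientation: [0.0, -0.673, 0.739, -0.0]
wrist_force: [-0.5, 1.2, -0.5]
finger_gap: 0.0433
grip_force: 81.3
```

Request:
jog_arm:
  gripper: [0,0,0,0,0,0,0,0]
  offset:
    - [1,-5,0]
    - [2,-10,0]
    - [3,-15,0]
    - [4.5,-20,0]
    - [6,-25,0]
    - [7,-30,0]
    - [7.5,-34,0]
    - [7.9,-35.9,0]
  twist: [-6,-12,-12,-12,-12,-12,-12,-12]

```text
clock: 15.5
tcp_pos: [0.6041, -0.3686, 0.208]
orientation: [-0.0, -0.593, 0.805, 0.0]
wrist_force: [-0.2, 0.5, -1.7]
finger_gap: 0.0427
grip_force: 81.4
```

Request:
jog_arm:
  gripper: [0,0,0,0,0,0,0,0]
  offset:
    - [0,0.2,-3]
    - [0,0.2,-7]
    - [0,0.2,-11]
    - [0,0.2,-14]
    - [0,0.2,-16]
    - [0,0.2,-17]
    - [0,0.2,-17.8]
    - [0,0.2,-18]
  twist: [0,0,0,0,0,0,0,0]

```text
clock: 16.5
tcp_pos: [0.6046, -0.3642, 0.0293]
orientation: [-0.0, -0.594, 0.805, -0.0]
wrist_force: [0.4, -0.1, -1.5]
finger_gap: 0.0425
grip_force: 81.6
```

Request:
jog_arm:
  gripper: [0,0,0,0,0,0,0,0]
  offset:
    - [0,0,-0.1]
    - [0,0,-0.2]
    - [0,0,-0.3]
    - [0,0,-0.4]
    - [0,0,-0.45]
    - [0,0,-0.45]
    - [0,0,-0.45]
    - [0,0,-0.45]
  twist: [0,0,0,0,0,0,0,0]

```text
clock: 17.5
tcp_pos: [0.6047, -0.3642, 0.026]
orientation: [0.0, -0.594, 0.805, -0.001]
wrist_force: [-1.0, 1.5, 4.3]
finger_gap: 0.0427
grip_force: 82.1
```

Request:
jog_arm:
  gripper: [1,1,1,1,1,1,1,1]
  offset:
    - [0,0,0]
    - [0,0,0]
    - [0,0,0]
    - [0,0,2]
    - [0,0,4]
    - [0,0,8]
    - [0,0,12]
    - [0,0,12]
  twist: [0,0,0,0,0,0,0,0]

```text
clock: 18.5
tcp_pos: [0.6066, -0.3656, 0.1493]
orientation: [0.001, -0.594, 0.805, -0.004]
wrist_force: [1.0, 0.2, -0.3]
finger_gap: 0.0851
grip_force: 0.0
```

Request:
jog_arm:
  gripper: [1,1,1,1,1,1,1,1]
  offset:
    - [-2,5,0]
    - [-4,10,0]
    - [-6,15,0]
    - [-8,20,0]
    - [-10,25,0]
    - [-10.9,27.9,-2]
    - [-10.9,27.9,-4]
    - [-10.9,27.9,-4]
  twist: [-10,-20,-30,-40,-50,-50,-50,-50]

```text
clock: 19.5
tcp_pos: [0.4936, -0.0839, 0.1028]
orientation: [-0.002, -0.198, 0.98, 0.001]
wrist_force: [-0.1, -0.6, 0.3]
finger_gap: 0.0853
grip_force: 0.0
```

Run:
```python
from h import *
c=cam('top');P=cloud(c);Z=P[...,2];V,U=np.mgrid[:400,:640];save(c,'top2')
print(rusks(c))
def rep(n,m,zt):
    m=cv2.morphologyEx(m.astype(np.uint8),cv2.MORPH_OPEN,np.ones((3,3)))
    k=max(cv2.findContours(m,0,1)[0],key=cv2.contourArea)[:,0]
    print(n,cv2.minEnclosingCircle((onplane(c,k[:,0],k[:,1],zt)[:,:2]*1000).astype(np.float32)))
B=(U>380)&(U<475)&(V>110)&(V<210)
rep('lid',B&(Z>.025)&(Z<.055),.039);rep('knob',B&(Z>.06)&(Z<.09)&(U<455),.075)
B=(U>110)&(U<215)&(V>170)&(V<265);rep('jar',B&(Z>.108)&(Z<.13),.118)
print(np.median(P[(U>415)&(U<425)&(V>125)&(V<145)],0))
```

```text
[([607.0, 146.0], 84, 28, 171, [257.0, 160.0]), ([613.0, 29.0], 61, 27, 154, [297.0, 157.0]), ([496.0, 138.0], 84, 26, 20, [259.0, 197.0])]
lid ((605.01123046875, -361.08294677734375), 76.64608001708984)
knob ((604.4598388671875, -358.75885009765625), 24.94644546508789)
jar ((444.6858215332031, 383.0890197753906), 68.53557586669922)
[ 0.69127395 -0.3430311   0.0038442 ]
```

View pics/top2.png

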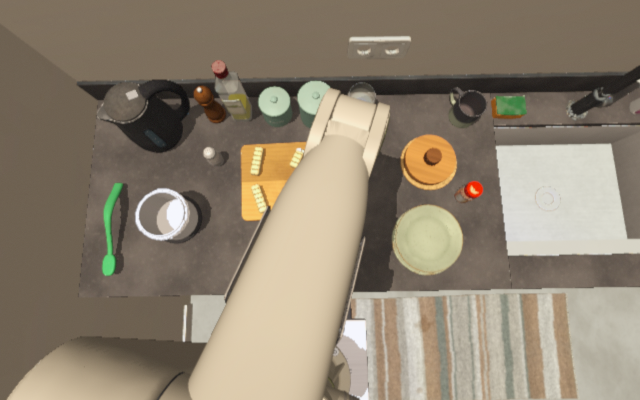

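The top view shows the lid on the mat at (430,162), knob up, and the open jar at (167,216). The fingers still need −40° for the first broken rusk.

Request:
jog_arm:
  gripper: [1,1,1,1,1,1,1,1]
  offset:
    - [0,0,0]
    - [0,0,0]
    - [0,0,-2]
    - [0,0,-4]
    - [0,0,-6]
    - [0,0,-8]
    - [0,0,-9.5]
    - [0,0,-9.8]
  twist: [-10,-20,-30,-40,-40,-40,-40,-40]
  squeeze: 35

```text
clock: 20.55
tcp_pos: [0.4951, -0.0852, 0.0061]
orientation: [-0.001, 0.15, 0.989, 0.0]
wrist_force: [-0.2, 0.8, 0.3]
finger_gap: 0.0854
grip_force: 0.0
```

Request:
jog_arm:
  gripper: [0,0,0,0,0,0,0,0]
  offset:
    - [0,0,0]
    - [0,0,0]
    - [0,0,0]
    - [0,0,0]
    - [0,0,0]
    - [0,0,0]
    - [0,0,0]
    - [0,0,0]
  twist: [0,0,0,0,0,0,0,0]

```text
clock: 21.55
tcp_pos: [0.4962, -0.0852, 0.0074]
orientation: [0.001, 0.149, 0.989, -0.0]
wrist_force: [-0.3, 0.5, 6.6]
finger_gap: 0.025
grip_force: 35.7
```

Request:
jog_arm:
  gripper: [0,0,0,0,0,0,0,0]
  offset:
    - [0,0,3]
    - [0,0,7]
    - [0,0,11]
    - [-2,-5,12]
    - [-4,-10,12]
    - [-6,-15,12]
    - [-8,-20,12]
    - [-9.6,-24,12]
  twist: [0,0,0,0,0,0,0,0]

```text
clock: 22.55
tcp_pos: [0.3983, -0.3266, 0.1264]
orientation: [-0.0, 0.15, 0.989, 0.0]
wrist_force: [0.5, -0.2, 0.3]
finger_gap: 0.025
grip_force: 35.0
```

Run:
```python
from h import *
c=cam('top');P=cloud(c)
for a in((.4,-.325),(.345,-.34),(.371,-.334)):
    m=np.hypot(P[...,0]-a[0],P[...,1]-a[1])<.02;print(a,m.sum(),np.percentile(P[m][:,2],[5,50,95]) if m.any() else '')
print(rusks(c))
```

```text
(0.4, -0.325) 862 [0.03503788 0.63404975 0.63590902]
(0.345, -0.34) 255 [0.64363111 0.64814751 0.65084819]
(0.371, -0.334) 816 [0.03591221 0.64141758 0.64813234]
[([616.0, -89.0], 85, 26, 164, [337.0, 156.0]), ([607.0, 146.0], 84, 28, 171, [257.0, 160.0]), ([613.0, 29.0], 61, 27, 156, [297.0, 158.0]), ([496.0, 137.0], 85, 27, 20, [259.0, 198.0])]
```

Request:
jog_arm:
  gripper: [0,0,0,0,0,0.6,0.6,0.6]
  offset:
    - [0,0,-4]
    - [0,0,-7.5]
    - [0,0,-9.5]
    - [0,0,-10.2]
    - [0,0,-10.2]
    - [0,0,-10.2]
    - [0,0,-10.2]
    - [0,0,-10.2]
  twist: [0,0,0,0,0,0,0,0]

```text
clock: 23.6
tcp_pos: [0.3993, -0.3246, 0.0241]
orientation: [-0.0, 0.149, 0.989, 0.0]
wrist_force: [0.4, 0.8, 0.4]
finger_gap: 0.0516
grip_force: 0.0
```

Request:
jog_arm:
  gripper: [0.6,0.6,0.6,0.6,1,1,1,1]
  offset:
    - [0,0,3]
    - [0,0,7]
    - [2,3,11]
    - [5,8,11]
    - [8,13,11]
    - [11,18,11]
    - [15,21,11]
    - [20,23,11]
  twist: [0,0,0,0,0,0,0,0]

```text
clock: 24.6
tcp_pos: [0.6001, -0.093, 0.1343]
orientation: [-0.001, 0.149, 0.989, 0.0]
wrist_force: [0.5, -1.3, 1.1]
finger_gap: 0.0852
grip_force: 0.0
```

Request:
jog_arm:
  gripper: [1,1,1,1,1,1,1,1]
  offset:
    - [1.6,0.5,-2]
    - [1.6,0.5,-5]
    - [1.6,0.5,-8]
    - [1.6,0.5,-11]
    - [1.6,0.5,-12.5]
    - [1.6,0.5,-12.8]
    - [1.6,0.5,-12.8]
    - [1.6,0.5,-12.8]
  twist: [1,1,1,1,1,1,1,1]

```text
clock: 25.6
tcp_pos: [0.6166, -0.0903, 0.0081]
orientation: [0.001, 0.141, 0.99, -0.0]
wrist_force: [0.2, -0.7, 0.6]
finger_gap: 0.0851
grip_force: 0.0
```

Request:
jog_arm:
  gripper: [0,0,0,0,0,0,0,0]
  offset:
    - [0,0,0]
    - [0,0,0]
    - [0,0,0]
    - [0,0,0]
    - [0,0,0]
    - [0,0,3]
    - [0,0,8]
    - [0,0,12]
  twist: [0,0,0,0,0,0,0,0]

```text
clock: 26.6
tcp_pos: [0.6155, -0.09, 0.1281]
orientation: [0.0, 0.141, 0.99, 0.0]
wrist_force: [0.1, 0.2, -0.3]
finger_gap: 0.0252
grip_force: 35.5
```

Request:
jog_arm:
  gripper: [0,0,0,0,0,0,0,0]
  offset:
    - [-1,4,3]
    - [-3,10,4]
    - [-5,16,4]
    - [-7,22,4]
    - [-9,28,4]
    - [-11,33,4]
    - [-13,38,4]
    - [-15.5,43,4]
  twist: [0,0,0,0,0,0,0,0]

```text
clock: 27.6
tcp_pos: [0.4596, 0.3415, 0.1664]
orientation: [-0.0, 0.141, 0.99, -0.0]
wrist_force: [1.0, 0.8, -1.1]
finger_gap: 0.0251
grip_force: 35.5
```

Request:
jog_arm:
  gripper: [0,0,0,0,0,0,0,0]
  offset:
    - [-1.6,4.3,0]
    - [-1.6,4.3,0]
    - [-1.6,4.3,-2]
    - [-1.6,4.3,-4]
    - [-1.6,4.3,-6]
    - [-1.6,4.3,-8]
    - [-1.6,4.3,-10]
    - [-1.6,4.3,-10.6]
  twist: [0,0,0,0,0,0,0,0]

```text
clock: 28.6
tcp_pos: [0.4439, 0.3812, 0.0591]
orientation: [-0.001, 0.141, 0.99, -0.001]
wrist_force: [-0.8, -0.8, -0.1]
finger_gap: 0.025
grip_force: 35.5
```

Request:
jog_arm:
  gripper: [0,0,0,0,0.55,0.55,0.55,0.55]
  offset:
    - [0,0,-0.5]
    - [0,0,-1]
    - [0,0,-1]
    - [0,0,-1]
    - [0,0,-1]
    - [0,0,-1]
    - [0,0,-1]
    - [0,0,-1]
  twist: [0,0,0,0,0,0,0,0]

```text
clock: 29.6
tcp_pos: [0.4445, 0.383, 0.0507]
orientation: [0.0, 0.141, 0.99, 0.0]
wrist_force: [-0.5, 0.1, -0.4]
finger_gap: 0.0469
grip_force: 0.0
```

Request:
jog_arm:
  gripper: [0.55,0.55,0.55,0.55,1,1,1,1]
  offset:
    - [0,0,3]
    - [0,0,7]
    - [0,0,11]
    - [0,-5,11]
    - [1,-10,11]
    - [2,-15,11]
    - [3.5,-20,11]
    - [5,-24.5,10]
  twist: [0,0,0,0,9,18,27,36]

```text
clock: 30.6
tcp_pos: [0.4955, 0.1364, 0.1516]
orientation: [0.001, -0.175, 0.985, -0.0]
wrist_force: [-0.0, 0.0, -0.3]
finger_gap: 0.0855
grip_force: 0.0
```

Run:
```python
from h import *
c=cam('top')
print(rusks(c));print(env.get_state()['tcp_pos']);save(c,'top3')
```

```text
[([618.0, 144.0], 62, 28, 171, [257.0, 157.0]), ([613.0, 29.0], 61, 27, 157, [297.0, 158.0]), ([496.0, 138.0], 85, 27, 20, [259.0, 198.0])]
[0.49648161 0.13175935 0.1497846 ]
```

View pics/top3.png

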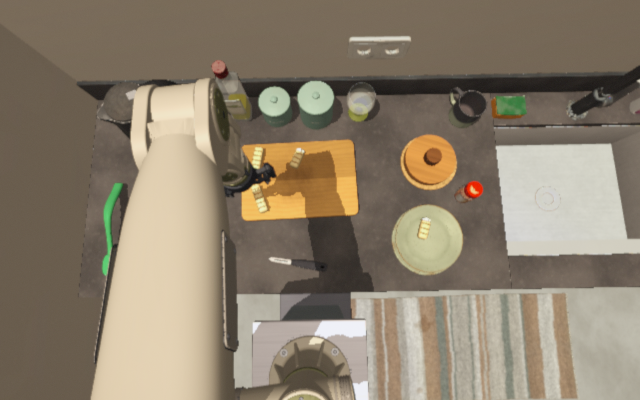

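The top view shows the broken rusk on the plate at (425,228) and the lid seated. The next whole rusk is still at (259,198).

Request:
jog_arm:
  gripper: [1,1,1,1,1,1,1,1]
  offset:
    - [0,0,-2]
    - [0,0,-5]
    - [0,0,-8]
    - [0,0,-11]
    - [0,0,-13]
    - [0,0,-14.2]
    - [0,0,-14.2]
    - [0,0,-14.2]
  twist: [0,0,0,0,0,0,0,0]

```text
clock: 31.65
tcp_pos: [0.4952, 0.1381, 0.0095]
orientation: [0.001, -0.172, 0.985, 0.0]
wrist_force: [1.0, -0.1, -0.1]
finger_gap: 0.0855
grip_force: 0.0
```

Request:
jog_arm:
  gripper: [0,0,0,0,0,0,0,0]
  offset:
    - [0,0,0]
    - [0,0,0]
    - [0,0,0]
    - [0,0,0]
    - [0,0,0]
    - [0,0,4]
    - [0,0,9]
    - [0,0,15]
  twist: [0,0,0,0,0,0,0,0]

```text
clock: 32.65
tcp_pos: [0.4933, 0.1378, 0.159]
orientation: [-0.001, -0.172, 0.985, 0.0]
wrist_force: [0.5, 0.3, -1.1]
finger_gap: 0.025
grip_force: 34.9
```

Request:
jog_arm:
  gripper: [0,0,0,0,0,0,0,0]
  offset:
    - [-1,5,0.5]
    - [-2,11,0.5]
    - [-3,16,0.5]
    - [-4,20,0.5]
    - [-4.8,23.5,0.5]
    - [-5,24.5,0.5]
    - [-5,24.5,0.5]
    - [-5,24.5,-2]
  twist: [0,0,0,0,0,0,0,0]

```text
clock: 33.65
tcp_pos: [0.4463, 0.3828, 0.1402]
orientation: [0.002, -0.172, 0.985, 0.001]
wrist_force: [0.9, 0.1, -0.9]
finger_gap: 0.0252
grip_force: 34.9
```

Request:
jog_arm:
  gripper: [0,0,0,0,0,0.55,0.55,0.55]
  offset:
    - [0,0,-2]
    - [0,0,-4]
    - [0,0,-6.5]
    - [0,0,-8]
    - [0,0,-8]
    - [0,0,-8]
    - [0,0,-8]
    - [0,0,-8]
  twist: [0,0,0,0,0,0,0,0]

```text
clock: 34.65
tcp_pos: [0.445, 0.3834, 0.0596]
orientation: [0.001, -0.172, 0.985, 0.0]
wrist_force: [-0.6, 1.1, -0.7]
finger_gap: 0.0464
grip_force: 0.0
```

Request:
jog_arm:
  gripper: [0.55,0.55,0.55,0.55,1,1,1,1]
  offset:
    - [0,0,3]
    - [0,0,6]
    - [0,0,9]
    - [2,-3,9]
    - [4.5,-8,9]
    - [8,-13,9]
    - [12,-18,9]
    - [15,-21,9]
  twist: [0,0,0,0,-10,-20,-29,-29]

```text
clock: 35.65
tcp_pos: [0.596, 0.1708, 0.1493]
orientation: [0.001, 0.081, 0.997, 0.0]
wrist_force: [-0.5, -0.1, -0.3]
finger_gap: 0.0853
grip_force: 0.0
```

Run:
```python
from h import *
c=cam('top')
print(rusks(c));s=env.get_state();print(s['tcp_pos'],s['wrist_force'])
w=cam('wrist');save(w,'w4')
```

```text
[([606.0, 147.0], 81, 28, 171, [257.0, 163.0]), ([614.0, 29.0], 60, 28, 157, [297.0, 158.0])]
[0.59999086 0.16718225 0.14894904] [ 4.1823023  -1.59873093 -0.04426485]
```

View pics/w4.png

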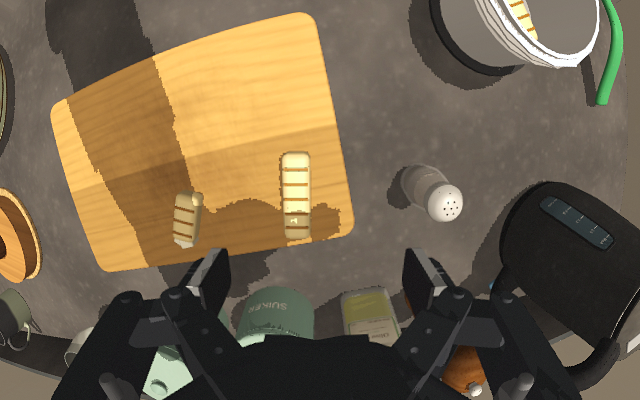

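The wrist view shows the last whole rusk at (295,195) and the salt shaker undisturbed at (445,203). A rusk is visible in the jar at (520,15).

Request:
jog_arm:
  gripper: [1,1,1,1,1,1,1,1]
  offset:
    - [1.2,-2.6,0]
    - [1.2,-2.6,-2]
    - [1.2,-2.6,-5]
    - [1.2,-2.6,-8]
    - [1.2,-2.6,-11]
    - [1.2,-2.6,-13]
    - [1.2,-2.6,-14.1]
    - [1.2,-2.6,-14.1]
  twist: [0,0,0,0,0,0,0,0]

```text
clock: 36.75
tcp_pos: [0.6058, 0.1475, 0.0073]
orientation: [-0.001, 0.08, 0.997, -0.0]
wrist_force: [-0.5, -0.1, 0.8]
finger_gap: 0.0852
grip_force: 0.0
```

Request:
jog_arm:
  gripper: [0,0,0,0,0,0,0,0]
  offset:
    - [0,0,0]
    - [0,0,0]
    - [0,0,0]
    - [0,0,0]
    - [0,0,0]
    - [0,0,4]
    - [0,0,9]
    - [0,0,15]
  twist: [0,0,0,0,0,0,0,0]

```text
clock: 37.75
tcp_pos: [0.6053, 0.1468, 0.1577]
orientation: [-0.002, 0.08, 0.997, -0.0]
wrist_force: [1.8, 0.2, -0.9]
finger_gap: 0.0254
grip_force: 35.2
```

Run:
```python
from h import *
c=cam('top');P=cloud(c);m=np.hypot(P[...,0]-.445,P[...,1]-.383)<.055
print(rusks(c),env.get_state()['tcp_pos']);print(m.sum(),np.histogram(P[m][:,2],[-1,.0,.02,.03,.04,.05,.06,.07,.08,.1,.12,.5]))
cv2.imwrite('pics/jar.png',cv2.resize(c['image'][170:260,115:215],(500,450))[...,::-1])
```

```text
[([613.0, 29.0], 60, 27, 156, [297.0, 158.0])] [0.60959168 0.14736328 0.16775916]
0 (array([0, 0, 0, 0, 0, 0, 0, 0, 0, 0, 0]), array([-1.  ,  0.  ,  0.02,  0.03,  0.04,  0.05,  0.06,  0.07,  0.08,
        0.1 ,  0.12,  0.5 ]))
```

View pics/jar.png

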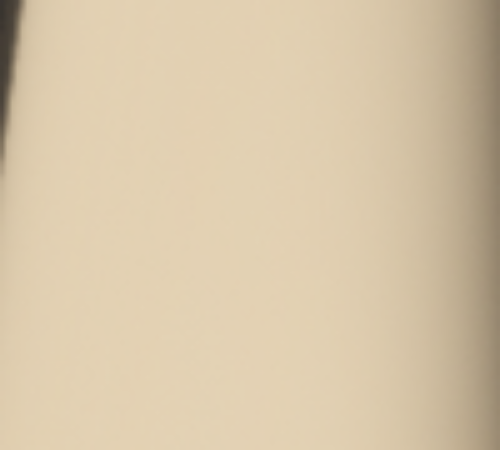

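The arm hides the jar in that crop, so I'll carry on.

Request:
jog_arm:
  gripper: [0,0,0,0,0,0,0,0]
  offset:
    - [-4,3,0]
    - [-8,7,0]
    - [-11.5,11.5,0]
    - [-14,16,0]
    - [-15.5,20,0]
    - [-16.2,23.6,0]
    - [-16.2,23.6,0]
    - [-16.2,23.6,-2]
  twist: [0,0,0,0,0,0,0,0]

```text
clock: 38.8
tcp_pos: [0.4453, 0.3834, 0.1385]
orientation: [0.001, 0.08, 0.997, 0.001]
wrist_force: [0.3, -0.5, -1.2]
finger_gap: 0.0249
grip_force: 35.2
```

Request:
jog_arm:
  gripper: [0,0,0,0,0,0,0,0]
  offset:
    - [0,0,-2]
    - [0,0,-3.5]
    - [0,0,-4.5]
    - [0,0,-5.5]
    - [0,0,-6.5]
    - [0,0,-6.5]
    - [0,0,-6.5]
    - [0,0,-6.5]
  twist: [0,0,0,0,0,0,0,0]

```text
clock: 39.8
tcp_pos: [0.4448, 0.3833, 0.0733]
orientation: [0.0, 0.08, 0.997, 0.0]
wrist_force: [-0.3, -0.7, -0.8]
finger_gap: 0.025
grip_force: 35.2
```

Request:
jog_arm:
  gripper: [0,0,0,0,0.55,0.55,0.55,0.55]
  offset:
    - [0,0,-0.5]
    - [0,0,-1]
    - [0,0,-1]
    - [0,0,-1]
    - [0,0,-1]
    - [0,0,-1]
    - [0,0,-1]
    - [0,0,1]
  twist: [0,0,0,0,0,0,0,0]

```text
clock: 40.8
tcp_pos: [0.4433, 0.3822, 0.0814]
orientation: [-0.001, 0.08, 0.997, -0.001]
wrist_force: [-1.0, 0.1, -0.2]
finger_gap: 0.0467
grip_force: 0.0
```

Request:
jog_arm:
  gripper: [0.55,0.55,0.55,1,1,1,1,1]
  offset:
    - [0,0,3]
    - [0,0,7]
    - [2,-5,7]
    - [4.5,-10,7]
    - [7,-15,7]
    - [10,-20,7]
    - [12,-25,7]
    - [15,-30,7]
  twist: [0,0,0,-13,-13,-13,-13,-13]

```text
clock: 41.8
tcp_pos: [0.5948, 0.0814, 0.1531]
orientation: [0.0, 0.192, 0.981, 0.0]
wrist_force: [0.9, -0.1, -0.4]
finger_gap: 0.0857
grip_force: 0.0
```

Request:
jog_arm:
  gripper: [1,1,1,1,1,1,1,1]
  offset:
    - [1.8,-5.4,0]
    - [1.8,-5.4,0]
    - [1.8,-5.4,0]
    - [1.8,-5.4,0]
    - [1.8,-5.4,0]
    - [1.8,-5.4,0]
    - [1.8,-5.4,0]
    - [1.8,-5.4,0]
  twist: [0,0,0,0,0,0,0,0]

```text
clock: 42.8
tcp_pos: [0.6125, 0.0292, 0.1528]
orientation: [0.0, 0.192, 0.981, 0.0]
wrist_force: [-0.4, 0.3, -0.2]
finger_gap: 0.085
grip_force: 0.0
```

Run:
```python
from h import *
c=cam('top');P=cloud(c);m=np.hypot(P[...,0]-.445,P[...,1]-.383)<.05
s=env.get_state();print(rusks(c),s['tcp_pos'],s['orientation']);print(m.sum(),np.histogram(P[m][:,2],[-1,.0,.02,.03,.04,.05,.06,.07,.08,.1,.12,.5]))
cv2.imwrite('pics/top5.png',c['image'][...,::-1])
```

```text
[([619.0, 17.0], 46, 18, 180, [300.0, 154.0])] [0.61248737 0.02907447 0.15273808] [1.90437189e-05 1.92228691e-01 9.81350156e-01 4.48436057e-05]
357 (array([  0,  30,   1,   1,   0,   5,   8,  43, 269,   0,   0]), array([-1.  ,  0.  ,  0.02,  0.03,  0.04,  0.05,  0.06,  0.07,  0.08,
        0.1 ,  0.12,  0.5 ]))
```

View pics/top5.png

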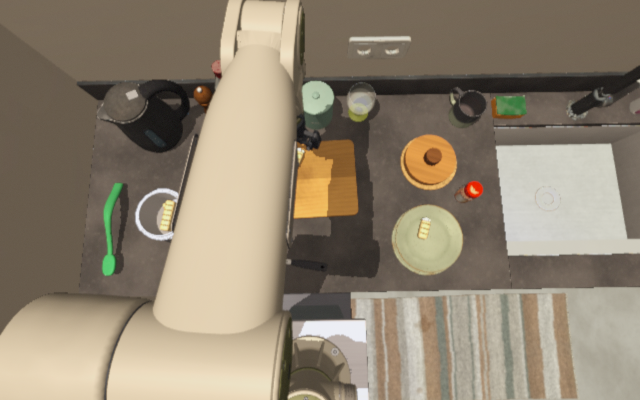

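The top view shows rusks in the jar at (168,216), topping out below the rim. Now the last broken rusk.

Request:
jog_arm:
  gripper: [1,1,1,1,1,1,1,1]
  offset:
    - [0,0,-2]
    - [0,0,-5]
    - [0,0,-8]
    - [0,0,-11]
    - [0,0,-13]
    - [0,0,-14.5]
    - [0,0,-14.5]
    - [0,0,-14.5]
  twist: [0,0,0,0,0,0,0,0]

```text
clock: 43.85
tcp_pos: [0.6132, 0.0289, 0.0086]
orientation: [0.001, 0.192, 0.981, 0.0]
wrist_force: [0.8, 0.3, 0.2]
finger_gap: 0.0853
grip_force: 0.0
```

Request:
jog_arm:
  gripper: [0,0,0,0,0,0,0,0]
  offset:
    - [0,0,0]
    - [0,0,0]
    - [0,0,0]
    - [0,0,0]
    - [0,0,0]
    - [0,0,4]
    - [0,0,8]
    - [0,0,12]
  twist: [0,0,0,0,0,0,0,0]

```text
clock: 44.85
tcp_pos: [0.612, 0.029, 0.1283]
orientation: [-0.001, 0.192, 0.981, -0.0]
wrist_force: [0.4, 0.0, -0.9]
finger_gap: 0.0252
grip_force: 35.1
```

Request:
jog_arm:
  gripper: [0,0,0,0,0,0,0,0]
  offset:
    - [-2,-3.5,0]
    - [-5,-8,0]
    - [-8,-13,0]
    - [-11,-18,0]
    - [-14,-23,0]
    - [-17,-28,0]
    - [-20,-33,0]
    - [-23,-37.5,0]
  twist: [0,0,0,0,0,0,0,0]

```text
clock: 45.85
tcp_pos: [0.3812, -0.3475, 0.1275]
orientation: [0.0, 0.192, 0.981, 0.0]
wrist_force: [0.8, -1.2, 0.7]
finger_gap: 0.0249
grip_force: 35.1
```

Request:
jog_arm:
  gripper: [0,0,0,0,0,0,0,0]
  offset:
    - [-2.1,-2.9,0]
    - [-2.1,-2.9,-2]
    - [-2.1,-2.9,-5]
    - [-2.1,-2.9,-8]
    - [-2.1,-2.9,-9.5]
    - [-2.1,-2.9,-10]
    - [-2.1,-2.9,-10]
    - [-2.1,-2.9,-10]
  twist: [0,0,0,0,0,0,0,0]

```text
clock: 46.85
tcp_pos: [0.3612, -0.3745, 0.0319]
orientation: [0.0, 0.192, 0.981, -0.0]
wrist_force: [-9.4, 11.0, 33.6]
finger_gap: 0.0249
grip_force: 42.7
```

Request:
jog_arm:
  gripper: [0,0,0,0,0,0,0,0]
  offset:
    - [0.3,0.3,0.3]
    - [0.5,0.5,0.6]
    - [0.5,0.5,0.6]
    - [0.5,0.5,0.6]
    - [0.5,0.5,0.6]
    - [0.5,0.5,0.6]
    - [0.5,0.5,0.6]
    - [0.5,0.5,0.6]
  twist: [0,0,0,0,0,0,0,0]

```text
clock: 47.85
tcp_pos: [0.3665, -0.37, 0.0337]
orientation: [-0.0, 0.192, 0.981, 0.0]
wrist_force: [-0.5, 0.0, -0.1]
finger_gap: 0.0254
grip_force: 38.3
```

Free again, with the rusk just above the plate. Releasing gently.

Request:
jog_arm:
  gripper: [0,0,0.5,0.5,0.5,0.5,0.5,0.5]
  offset:
    - [0,0,-0.2]
    - [0,0,-0.2]
    - [0,0,-0.2]
    - [0,0,-0.2]
    - [0,0,-0.2]
    - [0,0,2]
    - [0,0,6]
    - [0,0,12]
  twist: [0,0,0,0,0,0,0,0]

```text
clock: 48.85
tcp_pos: [0.3656, -0.3688, 0.1533]
orientation: [-0.001, 0.192, 0.981, 0.001]
wrist_force: [0.6, -0.6, 0.2]
finger_gap: 0.0427
grip_force: 0.0
```

Request:
jog_arm:
  gripper: [0.5,0.5,0.5,0.5,0.5,0.5,0.5,0.5]
  offset:
    - [3,5,3]
    - [6,10,4]
    - [8,15,4]
    - [10,20,4]
    - [12,25,4]
    - [13,30,4]
    - [13,35,4]
    - [13,40,4]
  twist: [0,0,0,0,0,0,0,0]

```text
clock: 49.85
tcp_pos: [0.4964, 0.0317, 0.1936]
orientation: [0.0, 0.192, 0.981, 0.0]
wrist_force: [0.4, 0.6, -0.3]
finger_gap: 0.0426
grip_force: 0.0
```

Run:
```python
from h import *
c=cam('top');P=cloud(c)
s=env.get_state();print(rusks(c),s['tcp_pos'],s['wrist_force'])
b=c['image'];i=np.zeros((600,800,3),np.uint8)
i[:400,:640]=b;i[400:600,:240]=cv2.resize(b[180:255,125:215],(240,200));i[400:600,250:490]=cv2.resize(b[195:280,380:480],(240,200))
cv2.imwrite('pics/top6.png',i[...,::-1])
m=np.hypot(P[...,0]-.445,P[...,1]-.383)<.05;print(np.percentile(P[m][:,2],[5,50,95]))
```

```text
[] [0.49557949 0.0367602  0.19366104] [-1.04494594  3.0296611  -0.09419716]
[0.01538516 0.07976317 0.08752896]
```

View pics/top6.png

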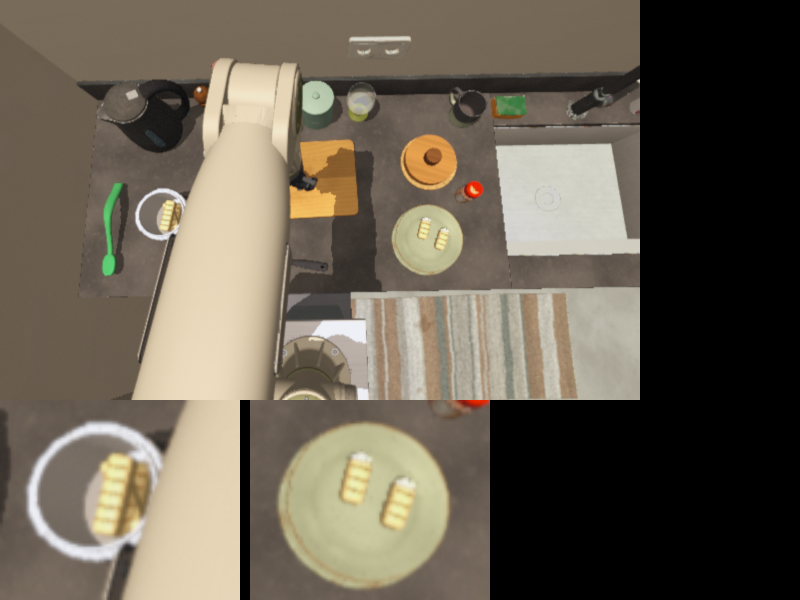

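The top view shows both broken rusks on the plate at (425,228) and (441,238), the rusks in the jar at (170,215), and the lid on the mat. Salt was last seen undisturbed and the spice jar has not moved.

```bash
python3 -c "
from workcell import env
print(env.hand_in())"
```

```text
the job is handed in; nothing more can be done
None
```

I handed the job in at about 50 s: the lid lies knob up on the cork mat about 3–5 mm off centre, all three whole rusks are in the jar, and both broken ones are on the top plate; I saw no sign that the salt shaker or spice jar moved, though the arm hid the salt in the last view.

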